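# Feed coverslip boxes through the dry box's one-way flap and latch its cover

### The job

Put every coverslip box that lies on the desk into the dry storage box: lay it on the loading deck and push it along the rails through the sprung orange flap until it is inside and the flap has dropped fully shut behind it. When all of them are in, swing the clear cover over the deck and press it down until its catch snaps and holds it fully shut. Leave the objective canister, the culture dish and the oil bottle where they stand.

Things in the scene. Friction and masses are not known exactly. Their poses are not given: they have to be found in the camera images.
- drybox: Dry storage box, fixed to the desk, 321 mm long. Frame: x = the direction in which boxes are pushed in, y = left of it, z up; origin at desk height on the lane's middle line, below the inner end of the loading deck. The deck is level, top at z = 65 mm, x -115 to 0 mm, 100 mm wide (y -50 to 50), open above and at its -x end. The open cover is folded out on the -y side.
- deck_mid (a point): Middle of the loading deck's top (dry-box x = -57, y = 0, z = 65 mm). Two steel rails, 8 mm high and 4 mm thick, inner faces at y = +-24 mm, run along x from -100 to 30 mm and guide a 30 mm box. On the +y side a grey block (x -82 to -32, y 52 to 68 mm, top z = 85 mm) carries the cover's orange sprung catch.
- ramp_top (a point): End of the deck on the middle line (dry-box x = 0, y = 0, z = 65 mm). Here a slippery ramp starts that falls at 35 degrees to a level floor at z = 8 mm ending at a wall at x = 200 mm. A box whose rear face is pushed to about x = +5 mm slides in by itself. Boxes queue one behind another; five fit. The lane inside is 54 mm wide.
- roof_edge (a point): Front edge of the chamber's fixed clear roof, middle, on its top (dry-box x = 28, y = 0, z = 107 mm; the underside of this lintel is at z = 97 mm). The roof and clear walls (66 mm wide, tall as the roof) cover x = 28 to 206 mm, so boxes can enter only under the flap, and fingers from above can follow a box only until they meet this edge.
- flap (a joint): Orange flap, 46 mm wide, 44 mm long. Hinge across the lane at dry-box x = 33, z = 98 mm; shut, it leans out at 45 degrees with its lower edge at the end of the deck (x = 2 mm, 2 mm above it). 0 = shut against a stop (it cannot swing outward); it grows inward to 2.4 rad. A weak spring (under 1 N at its edge) shuts it once box and fingers are clear.
- cover (a joint): Clear bluish cover of the deck: a shallow hood 110 mm long (dry-box x -112 to -2), 96 mm wide, 30 mm high. 0 = fully shut; starts open at 2.1 to 2.7 rad. Stiff hinge (0.06 N m, under 1 N at the free edge): it stays where it is left. At 0.12 rad it meets the catch and needs up to about 12 N at the bar, springing back a little if let go; below 0.03 rad it snaps shut and is held.
- cover_hinge (a point): Middle of the cover's hinge line, which runs along dry-box x, at x = -57, y = -48, z = 66 mm. At joint angle q a cover point u across from the hinge and v above it (when shut) lies at dry-box y = -48 + u cos q - v sin q, z = 66 + u sin q + v cos q (mm). Its outer face is v = 30, from u = 0 to the free edge u = 96; its skirt reaches down to v = 2.
- cover_bar (a point): Grey pressing bar (60 x 14 mm, long along dry-box x) on the outer face of the cover near its free edge; the middle of its top: u = 84, v = 33 mm (see cover_hinge). Press here to latch the cover. When shut it is 99 mm above the desk.
- blue_box_a_mid (a point): Centre of a blue coverslip box, 30 x 30 mm and 23 mm high, about 80 g (65 to 105 g), a loose rigid cuboid; its z axis is up when it stands upright, its x and y axes are square to its sides. None if it is absent in this run.
- green_box_a_mid (a point): Centre of a green coverslip box, 30 x 30 mm and 23 mm high, about 80 g (65 to 105 g), a loose rigid cuboid; its z axis is up when it stands upright, its x and y axes are square to its sides. None if it is absent in this run.
- clear_box_mid (a point): Centre of a whitish translucent coverslip box, 30 x 30 mm and 23 mm high, about 80 g (65 to 105 g), a loose rigid cuboid; its z axis is up when it stands upright, its x and y axes are square to its sides. None if it is absent in this run.
- blue_box_b_mid (a point): Centre of a blue coverslip box, 30 x 30 mm and 23 mm high, about 80 g (65 to 105 g), a loose rigid cuboid; its z axis is up when it stands upright, its x and y axes are square to its sides. None if it is absent in this run.
- green_box_b_mid (a point): Centre of a green coverslip box, 30 x 30 mm and 23 mm high, about 80 g (65 to 105 g), a loose rigid cuboid; its z axis is up when it stands upright, its x and y axes are square to its sides. None if it is absent in this run.
- objective_case_mid (a point): Bystander: objective canister with black cap, 42 mm across, 58 mm high; its centre. Leave alone.
- dish_mid (a point): Bystander: clear culture dish, 61 mm across, 15 mm high; its centre. Leave alone.
- oil_bottle_near_mid (a point): Bystander: small amber oil bottle with black cap, 25 mm across, 52 mm high; its centre. Leave alone.

How it is judged:
By the outcome, as a careful person would: the job done as asked, in the order asked, and still so for the second after the job is handed in, with the robot touching nothing.
Of blue_box_a, green_box_a, clear_box, blue_box_b, green_box_b only 3 to 5 are there at a start; the rules pass over those that are not, and their reading is None.
At some moment in a run one of blue_box_a, green_box_a, clear_box, blue_box_b, green_box_b may be knocked a few centimetres aside while the robot is not near it.
Once in a run the grip may slacken for a moment while it holds something.
It also fails if it takes over 210 s, if anything falls off the work surface, if the arm or the gripper's body presses on something with over 40 N, if the wrist force passes 120 N, or if a joint passes its speed limit or range.

### The arm

A 7-joint arm with a two-finger parallel gripper is mounted at the origin on a cart in front of the work surface, level with it; the furniture and walls round the work are solid. World frame = base frame: x ahead of the robot, y to its left, z up, the work surface at z = 0. Lengths are in m, angles in rad, forces in N, time in s.
With the tool pointing down it reaches from about 0.4 to 0.85 m from the base axis. Payload 4.5 kg.
Tool frame: the origin (TCP) lies between the finger pads; the fingertips stand 11 mm ahead of it and the grasp point (between the pads) lies 8 mm behind it (r.nose_length is the distance from the TCP to the fingertips, in m); z points along the fingers, y is the line along which they close (so a half turn about z gives the same grasp; the last joint's range is limited). The gripper opens to 88 mm and grips with 3 to 60 N. Pads are 18 mm wide; open, the fingers measure 123 mm over their backs; the gripper's body (75 mm by 187 mm) begins 45 mm behind the grasp point.
Start: joints at [-1.279, 0.689, -0.195, 1.565, 0.157, 0.902, -0.215], TCP at [0.159, 0.604, 0.25] pointing down, gripper open.
Joint ranges: [-3.01, 3.01], [-0.46, 2.08], [-1.47, 1.51], [0.13, 2.56], [-1, 4.14], [0.04, 2.09], [-2.66, 2.66]. Speed limits (rad/s): [2.57, 2.57, 3.14, 3.14, 3.14, 3.14, 3.14].

### API

Orientations are given as a unit quaternion [x, y, z, w].
In Python, from plant import get_state, snapshot, camera_model, r gives the robot as it stands.
- The arm moves only by the shell command python3 -m inch 'ROWS' [FORCE]. ROWS is text: rows parted by semicolons, each of 7 numbers parted by spaces: the opening, from -1 (shut) to 1 (fully open), then the shift along the tool's x, y, z in m, then the turn, a rotation vector about the tool's x, y, z in rad. A call has 1 to 20 rows; each row shifts and turns the commanded pose from where the row before left it, along the tool's axes as they then stand; what a row does not reach is not made up. A row lasts 1/12 s, in which the tool goes at most 41.7 mm and 7.16 degrees, less where a joint would pass 70% of its speed; a pose out of reach is approached as far as the arm can. A call is refused whole if a number of a shift passes 0.0417 or a number of a turn 0.125, either way. A call with a gripper value outside its range is refused whole. The fingers move at their own pace and stop on an object; FORCE is the grip in N (left out, the last holds). Time passes only in rows, so rows that do not move let the fingers close. It gives the time, the measured TCP pose, the force, the opening and the grip force at its end, in the units of the state.
- get_state(): the state, without advancing time (a new reading comes with each control period).
- snapshot(name): name is "scene" or "top" or "wrist"; returns (picture, depth): 480x640x3 uint8, red, green, blue; 480x640 float32, m along the optical axis (not along the pixel's ray), 0 where there is no reading.
- camera_model(name): a dict with "intrinsics" (3x3 intrinsics, pixels), "view" (4x4, takes a point from world to camera coordinates). Camera axes: x right, y down, z forward; pixel columns grow to the right and rows downward; lengths in m; the calibration is good to about 2 mm. A picture is of the moment at which its call begins: read the wrist's pose just before it. camera_model takes no time and is no camera call; for the wrist camera it gives the pose at the moment of the call.
- r.finish_job(): hands the job in; it is judged then, once.
The state is a dict: "clock": time; "q": joint angles; "qd": joint speeds; "joint_torque": joint torques, N m; "tool_pos": TCP position; "eef_rot": TCP orientation; "contact_force": force on the tool from outside, world axes, zero at the start; "moment": the same for the moment, N m; "opening": opening from 0.0 (shut) to 1.0 (fully open); "finger_force": force on a finger pad.
Only numpy, scipy, OpenCV 4.12 (cv2) and the standard library are available. Lean on these libraries where they do the work, as an engineer would, in place of code of your own. Each camera call takes 0.05 s, during which the arm holds its last target. There are 200 camera calls.

## Working session

There is one attempt and no reset: what is moved stays moved. The work goes in short steps, Python scripts to look and compute and a shell command to move; the robot and the scene stay as the last step left them, time stands still between calls to the robot, and variables do not carry over. Pictures are saved under pics/ and viewed, at most 14 in all, crops included, and the job is handed in when it is done.

```bash
mkdir -p pics; ls
cat > h.py <<'E'
import numpy as np, cv2
from plant import get_state, snapshot, camera_model, r
from scipy.spatial.transform import Rotation as R
def snap(n,f=None):
    m=camera_model(n); p,d=snapshot(n)
    if f: cv2.imwrite('pics/'+f,p[:,:,::-1])
    return p,d,m
def world(d,m):
    K=np.array(m['intrinsics']);V=np.array(m['view'])
    v,u=np.mgrid[:480,:640]
    c=np.stack([(u-K[0,2])/K[0,0]*d,(v-K[1,2])/K[1,1]*d,d],-1)
    return (c-V[:3,3])@V[:3,:3]
E
python3 - <<'E'
from h import *
for n in('top','scene'):
    p,d,m=snap(n,n+'0.png'); np.savez(n+'0.npz',p=p,w=world(d,m),d=d)
s=get_state();print({k:np.round(v,3) for k,v in s.items()})
print(R.from_quat(s['eef_rot']).as_matrix().round(3), r.nose_length)
E
```

```text
pics
{'clock': np.float64(0.1), 'q': array([-1.279,  0.69 , -0.195,  1.566,  0.157,  0.902, -0.215]), 'qd': array([ 0.002, -0.003, -0.001, -0.004,  0.001,  0.   ,  0.002]), 'joint_torque': array([-3.0000e-03, -5.2850e+01, -1.2710e+00, -1.5384e+01, -5.3000e-02,
        2.0000e-03,  0.0000e+00]), 'tool_pos': array([0.159, 0.604, 0.249]), 'eef_rot': array([ 0.128,  0.992, -0.001, -0.   ]), 'contact_force': array([-0.024,  0.286, -0.169]), 'moment': array([ 0.04 ,  0.008, -0.04 ]), 'finger_force': np.float64(0.0), 'opening': np.float64(0.996)}
[[-0.967  0.255 -0.   ]
 [ 0.255  0.967 -0.002]
 [-0.    -0.002 -1.   ]] 0.011
```

View pics/top0.png

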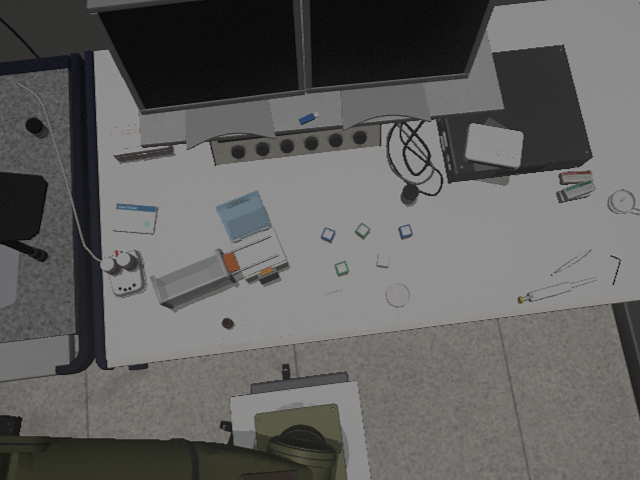

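View pics/scene0.png

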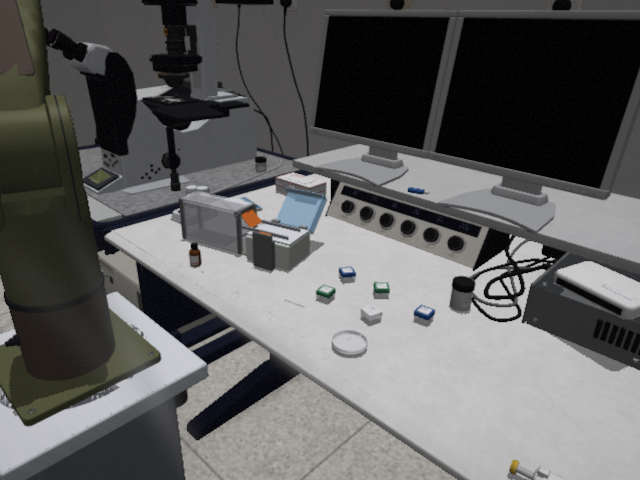

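The top view shows all five boxes: blue (328,235), green (363,230), blue (405,231), green (342,268) and clear (383,261). The drybox runs from the deck at (262,252) to its far end at (160,290), so boxes are pushed toward image left. The cover lies folded out at (244,215).

Run:
```python
from h import *
z=np.load('top0.npz');p,w=z['p'],z['w']
# boxes: z of top about 23mm
for n,(u,v) in dict(blueA=(328,235),green1=(363,230),blue2=(405,231),green2=(342,268),clear=(383,261)).items():
    s=np.s_[v-12:v+13,u-12:u+13]; q=w[s].reshape(-1,3); k=(q[:,2]>.015)&(q[:,2]<.03); q=q[k]
    (cx,cy),(a,b),t=cv2.minAreaRect((q[:,:2]*1000).astype(np.float32))
    print(n,k.sum(),q.mean(0).round(4),'rect',round(cx),round(cy),round(a),round(b),round(t,1),'zmax',q[:,2].max().round(3))
# world axes in image
for u,v in((262,252),(232,262),(160,290),(227,323),(410,195),(397,295),(244,215),(300,300)):print((u,v),w[v,u].round(3))
q=w[200:310,140:300]; k=(abs(q[...,2]-.065)<.004)
pp=q[k]; (c,sz,t)=cv2.minAreaRect((pp[:,:2]*1000).astype(np.float32));print('deck',k.sum(),c,sz,t)
# orange flap
c=cv2.cvtColor(p,cv2.COLOR_RGB2HSV); k=(c[...,0]<15)&(c[...,1]>150)&(c[...,2]>90); k[:200]=0;k[:,300:]=0
print(np.round(np.c_[np.argwhere(k)[:,::-1],w[k]*1000])[::6])
im=cv2.resize(p[190:315,140:300],None,fx=5,fy=4.8,interpolation=cv2.INTER_CUBIC); im=cv2.resize(p[190:310,140:300],None,fx=5,fy=5,interpolation=cv2.INTER_CUBIC)
cv2.imwrite('pics/c1.png',im[:,:,::-1])
```

```text
blueA 129 [ 0.5246 -0.1362  0.0214] rect 525 -136 29 31 59.2 zmax 0.029
green1 128 [ 0.5236 -0.2271  0.0214] rect 524 -227 30 30 44.9 zmax 0.029
blue2 126 [ 0.5077 -0.3375  0.0213] rect 508 -338 30 29 6.9 zmax 0.027
green2 136 [ 0.432  -0.159   0.0212] rect 432 -159 31 30 11.3 zmax 0.028
clear 132 [ 0.4381 -0.2678  0.0218] rect 438 -268 30 30 75.3 zmax 0.028
(262, 252) [0.488 0.034 0.062]
(232, 262) [0.47  0.109 0.075]
(160, 290) [0.417 0.282 0.106]
(227, 323) [0.325 0.139 0.051]
(410, 195) [ 0.591 -0.359  0.057]
(397, 295) [ 0.345 -0.292  0.011]
(244, 215) [0.585 0.068 0.077]
(300, 300) [ 0.366 -0.045 -0.005]
deck 1619 (475.07476806640625, 146.64942932128906) (167.7167205810547, 319.5059814453125) 16.669557571411133
[[116. 252. 537. 399.  53.]
 [228. 254. 491. 117.  76.]
 [223. 255. 487. 128.  90.]
 [229. 255. 488. 115.  75.]
 [224. 256. 484. 126.  89.]
 [230. 256. 486. 113.  72.]
 [225. 257. 481. 124.  89.]
 [231. 257. 481. 110.  82.]
 [227. 258. 479. 119.  87.]
 [233. 258. 481. 107.  70.]
 [228. 259. 476. 117.  84.]
 [234. 259. 478. 104.  71.]
 [229. 260. 475. 116.  78.]
 [235. 260. 475. 102.  70.]
 [230. 261. 472. 114.  79.]
 [225. 262. 468. 124.  93.]
 [231. 262. 470. 112.  76.]
 [226. 263. 465. 122.  96.]
 [232. 263. 467. 109.  78.]
 [227. 264. 463. 120.  91.]
 [233. 264. 465. 108.  75.]
 [228. 265. 460. 118.  93.]
 [234. 265. 463. 106.  67.]
 [229. 266. 459. 116.  85.]
 [235. 266. 459. 103.  74.]
 [230. 267. 457. 115.  80.]
 [236. 267. 456. 101.  75.]
 [230. 268. 453. 114.  89.]
 [236. 268. 453. 101.  76.]
 [230. 269. 451. 115.  86.]
 [236. 269. 451. 101.  74.]
 [228. 270. 448. 119.  92.]
 [264. 270. 439.  33.  80.]
 [265. 271. 435.  30.  87.]]
```

View pics/c1.png

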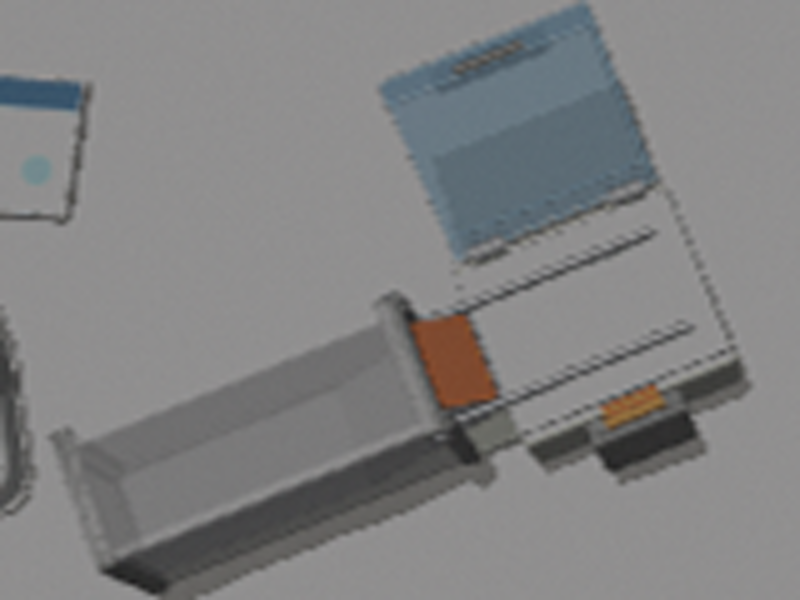

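The crop shows the deck's outer corners near crop (668,188) and (738,350). The rail ends are at (655,233) and (692,326), and the flap's lower edge runs from (470,315) to (498,401). I'll fit the box pose from these.

```bash
cat >> h.py <<'E'
def ray(m,u,v,z):
    K=np.array(m['intrinsics']);V=np.array(m['view']);Rm=V[:3,:3]
    o=-Rm.T@V[:3,3]; d=Rm.T@np.linalg.solve(K,[u,v,1.]); return o+d*(z-o[2])/d[2]
def fit2d(L,W):
    L=np.asarray(L,float);W=np.asarray(W,float);a=L-L.mean(0);b=W-W.mean(0)
    t=np.arctan2((a[:,0]*b[:,1]-a[:,1]*b[:,0]).sum(),(a*b).sum())
    Rm=np.array([[np.cos(t),-np.sin(t)],[np.sin(t),np.cos(t)]])
    return t,W.mean(0)-Rm@L.mean(0),W-(L@Rm.T+W.mean(0)-Rm@L.mean(0))
E
python3 - <<'E'
from h import *
m=camera_model('top')
pts=[((655,233),(-100,-26,73)),((692,326),(-100,26,73)),((668,188),(-115,-50,65)),((738,350),(-115,50,65)),((470,315),(2,-23,67)),((498,401),(2,23,67))]
L=[];W=[]
for (u,v),l in pts:
    w=ray(m,u/5-.4+140,v/5-.4+190,l[2]/1000)*1000;L.append(l[:2]);W.append(w[:2])
t,o,e=fit2d(L,W);print(t,np.degrees(t),o);print(e.round(1))
z=np.load('top0.npz');w=z['w']
c,s=np.cos(t),np.sin(t)
loc=(w[...,:2]*1000-o)@np.array([[c,-s],[s,c]])
k=(loc[...,0]>-130)&(loc[...,0]<-20)&(loc[...,1]<-40)&(loc[...,1]>-160)&(w[...,2]>.03)
pp=np.c_[loc[k],w[k][:,2]*1000];b=np.round(pp[:,1]/10)
for x in np.unique(b):print(x*10,pp[b==x][:,2].mean().round(),end='; ')
E
```

```text
1.841304938177191 105.49900175415002 [472.71176988  97.54996651]
[[-1.1 -0.2]
 [-0.5  0.7]
 [-3.8 -0.9]
 [ 5.4  0.5]
 [ 0.4 -1.4]
 [-0.4  1.3]]
-140.0 113.0; -130.0 111.0; -120.0 105.0; -110.0 86.0; -100.0 77.0; -90.0 67.0; -80.0 57.0; -70.0 52.0; -60.0 60.0; -50.0 63.0; -40.0 64.0;
```

Box pose is settled: angle 105.5°, origin (473, 97.5). I'll add a goal helper, then move above the deck for a wrist look.

```bash
cat >> h.py <<'E'
T0,O0=1.8413,np.array([.4727,.0975])
def db(x,y):
    c,s=np.cos(T0),np.sin(T0); return O0+np.array([c*x-s*y,s*x+c*y])/1000
def goal(xy,z,ang):
    """tool turn (deg about tool z) first, then shifts (mm) along turned tool axes; ang = closing axis deg mod 180"""
    s=get_state();A=R.from_quat(s['eef_rot']).as_matrix()
    cur=np.degrees(np.arctan2(A[1,1],A[0,1])); d=(ang-cur+90)%180-90
    t=np.radians(cur+d); y=np.array([np.cos(t),np.sin(t)]); x=np.array([y[1]*-1,y[0]])
    if A[2,2]<0: x=np.array([-y[1],y[0]])
    e=np.r_[xy,z]-s['tool_pos']
    print('turn rz rad %.3f | shift mm x %.1f y %.1f z %.1f'%(-np.radians(d),1000*e[:2]@x,1000*e[:2]@y,-1000*e[2]),'| tilt',(A[:2,2]).round(3),'t %.1f'%s['clock'])
def tool_db():
    s=get_state();c,q=np.cos(T0),np.sin(T0);e=(s['tool_pos'][:2]-O0)*1000
    print('db',(e@np.array([[c,-q],[q,c]])).round(1),'z',round(s['tool_pos'][2]*1000,1))
E
python3 -c "
from h import *
goal(db(-57,0),.25,105.5)"
```

```text
turn rz rad -0.528 | shift mm x -166.7 y -628.7 z -1.0 | tilt [-0.    -0.002] t 0.1
```

```bash
python3 -m inch '1 0 0 0 0 0 -0.106;1 0 0 0 0 0 -0.106;1 0 0 0 0 0 -0.106;1 0 0 0 0 0 -0.106;1 0 0 0 0 0 -0.104;1 -0.012 -0.041 0 0 0 0;1 -0.012 -0.041 0 0 0 0;1 -0.012 -0.041 0 0 0 0;1 -0.012 -0.041 0 0 0 0;1 -0.012 -0.041 0 0 0 0;1 -0.012 -0.041 0 0 0 0;1 -0.012 -0.041 0 0 0 0;1 -0.012 -0.041 0 0 0 0;1 -0.012 -0.041 0 0 0 0;1 -0.012 -0.041 0 0 0 0;1 -0.012 -0.041 0 0 0 0;1 -0.012 -0.041 0 0 0 0;1 -0.011 -0.041 0 0 0 0;1 -0.011 -0.041 0 0 0 0;1 0 -0.040 0 0 0 0'
python3 - <<'E'
from h import *
tool_db(); goal(db(-57,0),.25,105.5)
p,d,m=snap('wrist','w1.png'); np.savez('w1.npz',p=p,w=world(d,m),K=m['intrinsics'],V=m['view'])
E
```

```text
clock: 1.77
tool_pos: [0.478, 0.0674, 0.2497]
eef_rot: [-0.134, 0.991, 0.0, 0.001]
contact_force: [1.5, 1.1, 0.2]
opening: 1.007
finger_force: 0.0
db [-30.4   2.9] z 249.7
turn rz rad -0.001 | shift mm x -2.9 y -26.6 z -0.3 | tilt [0.002 0.001] t 1.8
```

View pics/w1.png

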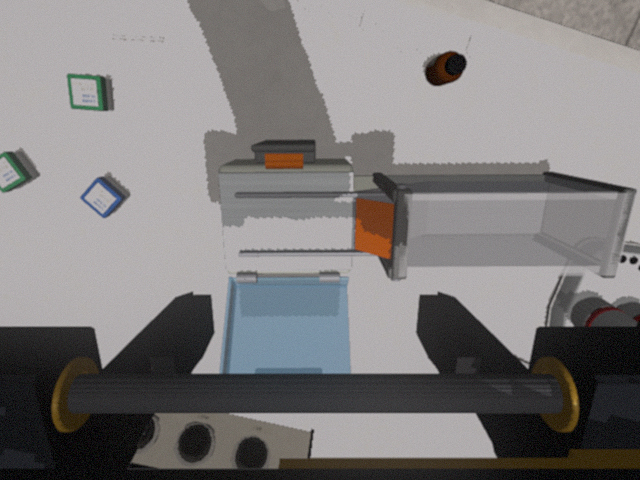

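The wrist view shows the rails' left ends at (236,195) and (240,254), and the flap's lower edge from (355,197) to (355,254). The deck corner at the hinge side is (226,274).

Run:
```python
from h import *
p,d,m=snap('wrist'); q=np.load('w1.npz'); print(cv2.phaseCorrelate(q['p'][...,1].astype(np.float32),p[...,1].astype(np.float32)))
M=dict(intrinsics=q['K'],view=q['V'])
pts=[((236,195),(-100,26,73)),((240,254),(-100,-26,73)),((355,197),(2,23,67)),((355,254),(2,-23,67))]
W=[ray(M,*a,l[2]/1000)[:2]*1000 for a,l in pts]
t,o,e=fit2d([l[:2] for _,l in pts],W);print(np.degrees(t),o);print(e.round(1))
tool_db()
```

```text
((0.05001036940268477, 0.06247815661043887), 0.3252261584997177)
104.50935667626769 [475.9109204  102.36763777]
[[-0.4  0.3]
 [-0.8  1.3]
 [-1.5 -2.6]
 [ 2.8  1.1]]
db [-37.    5.6] z 248.8
```

Run:
```python
from h import *
p,d,m=snap('wrist'); np.savez('w2.npz',p=p,w=world(d,m),K=m['intrinsics'],V=m['view'])
tool_db()
im=cv2.resize(p[140:290,200:400],None,fx=4,fy=4,interpolation=cv2.INTER_CUBIC);cv2.imwrite('pics/w2.png',im[:,:,::-1])
```

```text
db [-32.5   5.3] z 249.1
```

View pics/w2.png

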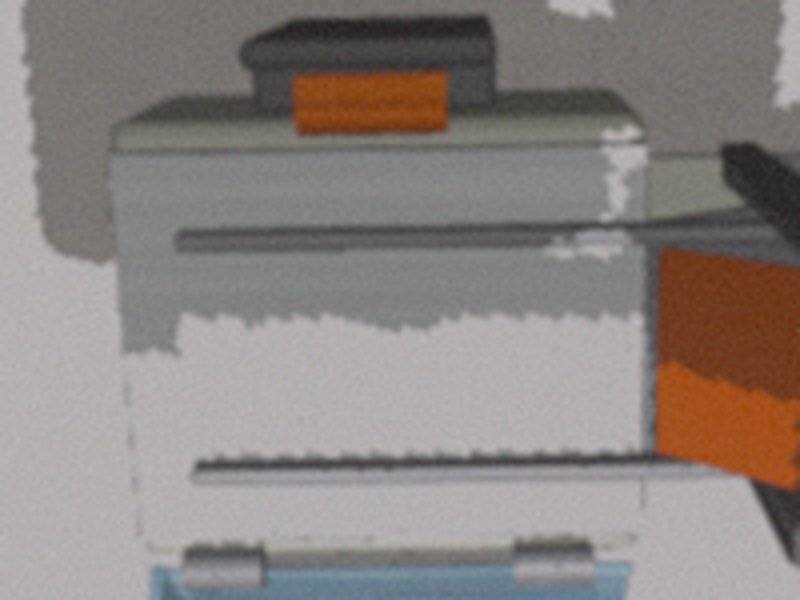

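The crop shows the deck corners at (112,152), (645,148) and (140,545), the rail ends at (175,233) and (195,470), and the flap's lower edge from (658,247) to (655,450).

```bash
python3 - <<'E'
from h import *
q=np.load('w2.npz');M=dict(intrinsics=q['K'],view=q['V'])
pts=[((112,152),(-115,50,65)),((645,148),(0,50,65)),((175,233),(-100,28,73)),((192,470),(-100,-26,73)),((658,247),(2,23,67)),((655,450),(2,-23,67)),((140,545),(-115,-50,65))]
W=[ray(M,a[0]/4+199.6,a[1]/4+139.6,l[2]/1000)[:2]*1000 for a,l in pts]
t,o,e=fit2d([l[:2] for _,l in pts],W);print(t,np.degrees(t),o);print(e.round(1))
s=get_state();print(s['qd'].round(3),s['clock']);tool_db()
p,d,m=snap('top')
E
python3 -m inch '1 0 0 0 0 0 0;1 0 0 0 0 0 0'
```

```text
1.8274850981048532 104.70718324445929 [475.7828015 101.7354439]
[[ 5.5  2.6]
 [ 5.5 -0.9]
 [-0.3 -0.2]
 [-2.3  0.1]
 [-1.  -1.3]
 [-1.9 -0.4]
 [-5.5 -0. ]]
[-0.075 -0.009 -0.07   0.013 -0.017 -0.014 -0.017] 1.9167
db [-32.5   5.3] z 249.1
clock: 2.13
tool_pos: [0.4752, 0.0709, 0.2498]
eef_rot: [-0.136, 0.991, 0.0, -0.0]
contact_force: [-0.6, 0.9, 0.5]
opening: 0.999
finger_force: 0.0
```

Run:
```python
from h import *
q=np.load('w2.npz');p,d,m=snap('wrist');tool_db();print(get_state()['qd'].round(3))
pts=[((112,152),(-115,50,65)),((645,148),(0,50,65)),((175,233),(-100,28,73)),((192,470),(-100,-26,73)),((658,247),(2,23,67)),((655,450),(2,-23,67)),((140,545),(-115,-50,65))]
g0=cv2.cvtColor(q['p'],7);g1=cv2.cvtColor(p,7);W=[]
P=np.array([[a[0]/4+199.6,a[1]/4+139.6] for a,_ in pts],np.float32)[:,None]
N,st,_=cv2.calcOpticalFlowPyrLK(g0,g1,P,None,winSize=(31,31));print((N-P)[:,0].round(1).tolist())
W=[ray(m,*n,l[2]/1000)[:2]*1000 for n,(_,l) in zip(N[:,0],pts)]
t,o,e=fit2d([l[:2] for _,l in pts],W);print(t,np.degrees(t),o);print(e.round(1))
```

```text
db [-26.3   4.6] z 249.8
[-0.003 -0.001  0.006 -0.002  0.002  0.001  0.001]
[[-12.800000190734863, -2.9000000953674316], [-13.800000190734863, -0.800000011920929], [-13.600000381469727, -2.799999952316284], [-13.899999618530273, -2.5999999046325684], [-12.5, -1.2000000476837158], [-13.699999809265137, -1.2999999523162842], [-13.800000190734863, -2.9000000953674316]]
1.8285957328887923 104.77081793015942 [475.77519388 101.86713032]
[[ 5.6  2.9]
 [ 5.8 -1.3]
 [-0.3 -0.3]
 [-2.2  0. ]
 [-1.4 -0.6]
 [-2.  -0.4]
 [-5.5 -0.2]]
```

Wrist and top estimates agree within about 4 mm, so I'll average them. First pick is the near blue box.

```bash
sed -i 's/^T0,O0=.*/T0,O0=1.8340,np.array([.4747,.1002])/' h.py
cat >> h.py <<'E'
def boxes():
    p,d,m=snap('top');w=world(d,m)
    k=(w[...,2]>.013)&(w[...,2]<.032)&(w[...,0]>.38)&(w[...,0]<.60)&(w[...,1]<-.06)&(w[...,1]>-.42)
    n,l,st,_=cv2.connectedComponentsWithStats(k.astype(np.uint8))
    for i in range(1,n):
        if 70<st[i,4]<220:
            q=w[l==i];(cx,cy),(a,b),t=cv2.minAreaRect((q[:,:2]*1000).astype(np.float32))
            print('box %.0f %.0f  ang %.0f n %d'%(*(q[:,:2].mean(0)*1000),t,st[i,4]),p[l==i].mean(0).round())
E
python3 -c "
from h import *
boxes(); goal([.525,-.136],.12,59)"
```

```text
box 524 -227  ang 42 n 132 [124. 138. 129.]
box 508 -337  ang 3 n 135 [120. 127. 141.]
box 524 -136  ang 59 n 133 [121. 128. 143.]
box 438 -268  ang 76 n 138 [158. 158. 158.]
box 432 -159  ang 11 n 139 [125. 140. 130.]
turn rz rad 0.815 | shift mm x -149.1 y -151.6 z 129.8 | tilt [-0.     0.001] t 2.2
```

```bash
python3 -m inch '1 0 0 0 0 0 0.116;1 0 0 0 0 0 0.116;1 0 0 0 0 0 0.116;1 0 0 0 0 0 0.116;1 0 0 0 0 0 0.117;1 0 0 0 0 0 0.117;1 0 0 0 0 0 0.117;1 -0.025 -0.025 0.02 0 0 0;1 -0.025 -0.025 0.02 0 0 0;1 -0.025 -0.025 0.02 0 0 0;1 -0.025 -0.025 0.02 0 0 0;1 -0.025 -0.025 0.02 0 0 0;1 -0.024 -0.027 0.03 0 0 0;1 0 0 0 0 0 0;1 0 0 0 0 0 0;1 0 0 0 0 0 0'; python3 -c "
from h import *
goal([.525,-.136],.014,59)"
```

```text
clock: 3.57
tool_pos: [0.524, -0.1322, 0.1232]
eef_rot: [0.268, 0.963, 0.001, -0.0]
contact_force: [0.5, -0.2, 0.4]
opening: 1.0
finger_force: 0.0
turn rz rad -0.002 | shift mm x -2.8 y -2.7 z 109.2 | tilt [0.    0.001] t 3.6
```

```bash
python3 -m inch '1 -0.003 -0.003 0.03 0 0 0;1 0 0 0.03 0 0 0;1 0 0 0.03 0 0 0;1 0 0 0.019 0 0 0;1 0 0 0 0 0 0;1 0 0 0 0 0 0;-1 0 0 0 0 0 0;-1 0 0 0 0 0 0;-1 0 0 0 0 0 0;-1 0 0 0 0 0 0;-1 0 0 0 0 0 0;-1 0 0 0 0 0 0;-1 0 0 0 0 0 0;-1 0 0 0 0 0 0' 25; python3 -c "
from h import *
goal(db(-60,0),.16,T0*57.2958)"
```

```text
clock: 4.73
tool_pos: [0.5246, -0.1383, 0.0141]
eef_rot: [0.269, 0.963, 0.0, -0.0]
contact_force: [-1.1, 0.7, -0.0]
opening: 0.419
finger_force: 0.0
turn rz rad -0.808 | shift mm x -13.8 y 183.3 z -145.9 | tilt [-0.  0.] t 4.7
```

```bash
python3 -m inch '-1 0 0 0 0 0 0;-1 0 0 0 0 0 0;-1 0 0 0 0 0 0;-1 0 0 0 0 0 0;-1 0 0 -0.02 0 0 0;-1 0 0 -0.03 0 0 0;-1 0 0 -0.03 0 0 0;-1 0 0 -0.035 0 0 0;-1 0 0 -0.03 0 0 0;-1 0 0 0 0 0 -0.115;-1 0 0 0 0 0 -0.115;-1 0 0 0 0 0 -0.115;-1 0 0 0 0 0 -0.115;-1 0 0 0 0 0 -0.116;-1 0 0 0 0 0 -0.116;-1 0 0 0 0 0 -0.116;-1 0 0 0 0 0 0' 25; python3 -c "
from h import *
goal(db(-60,0),.16,T0*57.2958)"
```

```text
clock: 6.15
tool_pos: [0.5241, -0.1387, 0.1588]
eef_rot: [-0.132, 0.991, 0.0, -0.0]
contact_force: [0.0, -0.1, -1.3]
opening: 0.334
finger_force: 25.0
turn rz rad 0.002 | shift mm x -14.4 y 183.5 z -1.2 | tilt [-0.001  0.   ] t 6.2
```

```bash
python3 -m inch '-1 -0.002 0.026 0 0 0 0;-1 -0.002 0.026 0 0 0 0;-1 -0.002 0.026 0 0 0 0;-1 -0.002 0.026 0 0 0 0;-1 -0.002 0.026 0 0 0 0;-1 -0.002 0.026 0 0 0 0;-1 -0.002 0.0275 0 0 0 0;-1 0 0 -0.001 0 0 0;-1 0 0 0 0 0 0;-1 0 0 0 0 0 0'; python3 -c "
from h import *
goal(db(-60,0),.081,T0*57.2958)"
```

```text
clock: 6.98
tool_pos: [0.4904, 0.0418, 0.16]
eef_rot: [-0.13, 0.991, -0.001, -0.0]
contact_force: [-0.6, -0.5, -1.4]
opening: 0.332
finger_force: 25.0
turn rz rad -0.002 | shift mm x -0.1 y 0.5 z 79.0 | tilt [-0.    -0.001] t 7.0
```

```bash
python3 -m inch '-1 0 0 0.025 0 0 0;-1 0 0 0.025 0 0 0;-1 0 0 0.02 0 0 0;-1 0 0 0.008 0 0 0;-1 0 0 0.002 0 0 0;-1 0 0 0 0 0 0;0.3 0 0 0 0 0 0;0.3 0 0 0 0 0 0;0.3 0 0 0 0 0 0;0.3 0 0 0 0 0 0;0.3 0 0 0 0 0 0'; python3 -c "
from h import *
tool_db()"
```

```text
clock: 7.9
tool_pos: [0.4908, 0.0426, 0.0805]
eef_rot: [-0.131, 0.991, 0.0, 0.001]
contact_force: [-0.2, 1.4, -0.4]
opening: 0.644
finger_force: 0.0
db [-59.8  -0.6] z 80.5
```

```bash
python3 -m inch '0.3 0 0 -0.02 0 0 0;0.3 0 0 -0.02 0 0 0;0.3 0 0 -0.003 0 0 0;-1 0 -0.025 0 0 0 0;-1 0 -0.022 0 0 0 0;-1 0 0 0 0 0 0;-1 0 0 0 0 0 0;-1 0 0 0 0 0 0;-1 0 0 0 0 0 0;-1 0 0 0 0 0 0;-1 0 0 0.02 0 0 0;-1 0 0 0.02 0 0 0;-1 0 0 0 0 0 0;-1 0 0 0 0 0 0'; python3 -c "
from h import *
tool_db()
p,d,m=snap('wrist','w3.png')"
```

```text
clock: 9.07
tool_pos: [0.5019, -0.0021, 0.0826]
eef_rot: [-0.132, 0.991, 0.0, -0.001]
contact_force: [-0.5, -0.4, -1.2]
opening: 0.008
finger_force: 0.0
db [-105.9    0.3] z 82.6
```

View pics/w3.png

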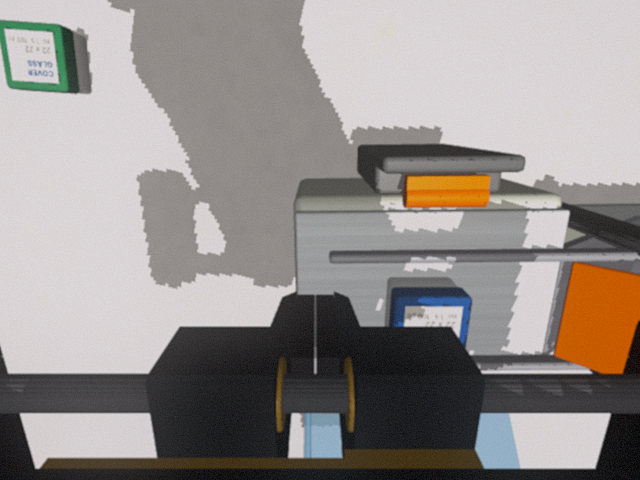

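The blue box sits square between the rails at (430,315), with the closed fingers behind it at (315,310). Pushing now.

```bash
python3 -m inch '-1 0 0.012 0.002 0 0 0;-1 0 0.013 0 0 0 0;-1 0 0.013 0 0 0 0;-1 0 0.013 0 0 0 0;-1 0 0.013 0 0 0 0;-1 0 0.013 0 0 0 0;-1 0 0.013 0 0 0 0;-1 0 0.011 0 0 0 0;-1 0 0 0 0 0 0;-1 0 0 0 0 0 0'; python3 -c "
from h import *
tool_db()
p,d,m=snap('wrist','w4.png')"
```

```text
clock: 9.95
tool_pos: [0.4768, 0.0953, 0.082]
eef_rot: [-0.132, 0.991, 0.0, 0.001]
contact_force: [0.5, -0.2, -0.0]
opening: 0.005
finger_force: 0.0
db [-5.3 -0.8] z 82.0
```

View pics/w4.png

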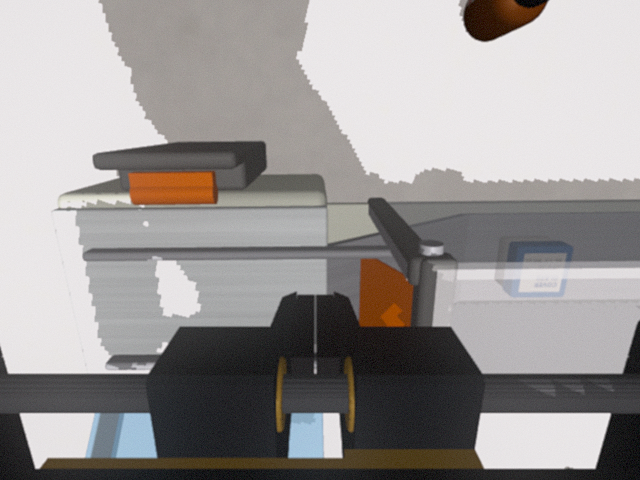

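The box is inside the chamber at (535,268). I'll retreat and go to the next one.

```bash
python3 -m inch '-1 0 -0.02 0 0 0 0;-1 0 -0.02 0 0 0 0;0 0 -0.005 -0.035 0 0 0;0.5 0 0 -0.04 0 0 0;0.5 0 0 0 0 0 0;0.5 0 0 0 0 0 0'; python3 -c "
from h import *
boxes(); goal([.432,-.159],.1,101)"
```

```text
clock: 10.5
tool_pos: [0.4896, 0.0499, 0.158]
eef_rot: [-0.13, 0.992, -0.0, 0.002]
contact_force: [-0.4, 0.9, -0.2]
opening: 0.278
finger_force: 0.0
box 523 -227  ang 43 n 132 [121. 135. 126.]
box 507 -338  ang 6 n 136 [117. 125. 139.]
box 438 -268  ang 76 n 137 [156. 155. 155.]
box 432 -159  ang 12 n 136 [124. 139. 129.]
turn rz rad 0.069 | shift mm x 95.4 y -194.3 z 56.8 | tilt [ 0.002 -0.   ] t 10.6
```

```bash
python3 -m inch '0.5 0 0 0 0 0 0.069;0.5 0.012 -0.024 0 0 0 0;0.5 0.012 -0.024 0 0 0 0;0.5 0.012 -0.024 0 0 0 0;0.5 0.012 -0.024 0 0 0 0;0.5 0.012 -0.024 0 0 0 0;0.5 0.012 -0.024 0 0 0 0;0.5 0.012 -0.025 0.025 0 0 0;0.5 0.0115 -0.025 0.032 0 0 0;0.5 0 0 0 0 0 0;0.5 0 0 0 0 0 0;0.5 0 0 0 0 0 0'; python3 -c "
from h import *
goal([.432,-.159],.014,101)"
```

```text
clock: 11.55
tool_pos: [0.4317, -0.1563, 0.099]
eef_rot: [-0.097, 0.995, 0.001, -0.001]
contact_force: [1.1, 0.8, 0.2]
opening: 0.75
finger_force: 0.0
turn rz rad 0.003 | shift mm x 0.2 y -2.7 z 85.0 | tilt [-0.001  0.001] t 11.6
```

```bash
python3 -m inch '0.5 0 -0.003 0.03 0 0 0;0.5 0 0 0.03 0 0 0;0.5 0 0 0.025 0 0 0;0.5 0 0 0 0 0 0;-1 0 0 0 0 0 0;-1 0 0 0 0 0 0;-1 0 0 0 0 0 0;-1 0 0 0 0 0 0;-1 0 0 0 0 0 0;-1 0 0 0 0 0 0;-1 0 0 0 0 0 0;-1 0 0 0 0 0 0;-1 0 0 -0.02 0 0 0;-1 0 0 -0.03 0 0 0;-1 0 0 -0.03 0 0 0;-1 0 0 -0.035 0 0 0;-1 0 0 -0.031 0 0 0;-1 0 0 0 0 0 0' 25; python3 -c "
from h import *
goal(db(-60,0),.16,T0*57.2958)"
```

```text
clock: 13.05
tool_pos: [0.4362, -0.1617, 0.1786]
eef_rot: [-0.096, 0.995, -0.002, 0.004]
contact_force: [0.1, -0.8, -0.9]
opening: 0.322
finger_force: 25.0
turn rz rad -0.070 | shift mm x -105.3 y 182.9 z 18.6 | tilt [ 0.008 -0.004] t 13.1
```

```bash
python3 -m inch '-1 0 0 0 0 0 -0.07;-1 -0.013 0.023 0 0 0 0;-1 -0.013 0.023 0 0 0 0;-1 -0.013 0.023 0 0 0 0;-1 -0.013 0.023 0 0 0 0;-1 -0.013 0.023 0 0 0 0;-1 -0.013 0.023 0 0 0 0;-1 -0.013 0.023 0 0 0 0;-1 -0.014 0.022 0 0 0 0;-1 0 0 0 0 0 0;-1 0 0 0 0 0 0;-1 0 0 0 0 0 0'; python3 -c "
from h import *
goal(db(-60,0),.081,T0*57.2958)"
```

```text
clock: 14.05
tool_pos: [0.4868, 0.0418, 0.1729]
eef_rot: [-0.131, 0.991, -0.002, -0.001]
contact_force: [-0.2, -0.6, -0.7]
opening: 0.328
finger_force: 25.0
turn rz rad 0.000 | shift mm x -3.5 y -0.5 z 91.9 | tilt [-0.002 -0.004] t 14.1
```

```bash
python3 -m inch '-1 -0.003 0 0.02 0 0 0;-1 0 0 0.02 0 0 0;-1 0 0 0.018 0 0 0;-1 0 0 0 0 0 0;-1 0 0 0 0 0 0;-1 0 0 0 0 0 0';  python3 -c "
from h import *
p,d,m=snap('scene');cv2.imwrite('pics/s5.png',cv2.resize(p[180:300,220:380],None,fx=5,fy=5)[:,:,::-1])
goal(db(-60,0),.081,T0*57.2958)"
```

```text
clock: 14.55
tool_pos: [0.4905, 0.0428, 0.1161]
eef_rot: [-0.131, 0.991, -0.001, -0.0]
contact_force: [0.3, 0.7, -1.0]
opening: 0.326
finger_force: 25.0
turn rz rad -0.000 | shift mm x 0.7 y -0.6 z 35.4 | tilt [ 0.001 -0.003] t 14.6
```

View pics/s5.png

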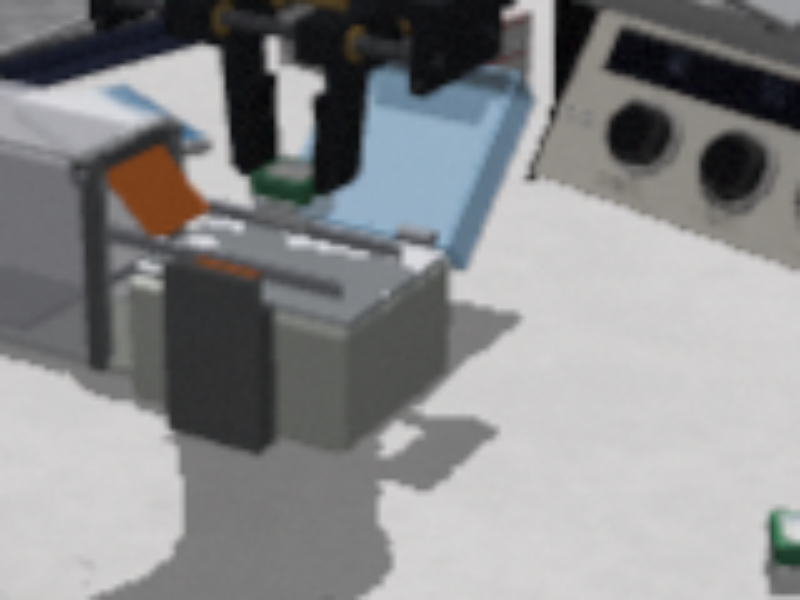

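The scene crop shows the green box held with its bottom a little below the fingertips, at (285,190), and the flap shut. I'll lower it while watching the force.

```bash
python3 -m inch '-1 0 0 0.01 0 0 0;-1 0 0 0.006 0 0 0;-1 0 0 0.003 0 0 0;-1 0 0 0 0 0 0;-1 0 0 0 0 0 0'; python3 -m inch '-1 0 0 0.003 0 0 0;-1 0 0 0 0 0 0';python3 -m inch '-1 0 0 0.003 0 0 0;-1 0 0 0 0 0 0'; python3 -m inch '-1 0 0 0.003 0 0 0;-1 0 0 0 0 0 0'
```

```text
clock: 15.02
tool_pos: [0.4905, 0.0435, 0.0967]
eef_rot: [-0.132, 0.991, -0.001, -0.0]
contact_force: [0.2, 0.3, -0.5]
opening: 0.333
finger_force: 25.0
clock: 15.18
tool_pos: [0.4908, 0.0436, 0.0937]
eef_rot: [-0.132, 0.991, -0.001, 0.0]
contact_force: [0.5, -0.3, -0.7]
opening: 0.328
finger_force: 25.0
clock: 15.35
tool_pos: [0.4912, 0.0437, 0.0924]
eef_rot: [-0.132, 0.991, -0.002, 0.001]
contact_force: [-3.6, -1.3, 18.9]
opening: 0.325
finger_force: 25.0
clock: 15.52
tool_pos: [0.4918, 0.0438, 0.0903]
eef_rot: [-0.132, 0.991, -0.002, 0.002]
contact_force: [-4.1, -0.4, 27.4]
opening: 0.331
finger_force: 25.0
```

```bash
python3 -m inch '-1 0 0 -0.003 0 0 0;0.3 0 0 0 0 0 0;0.3 0 0 0 0 0 0;0.3 0 0 0 0 0 0;0.3 0 0 0 0 0 0;0.3 0 0 -0.02 0 0 0;0.3 0 0 -0.02 0 0 0;-1 0 -0.025 0 0 0 0;-1 0 -0.022 0 0 0 0;-1 0 0 0 0 0 0;-1 0 0 0 0 0 0;-1 0 0 0 0 0 0;-1 0 0 0.02 0 0 0;-1 0 0 0.02 0 0 0;-1 0 0 0.005 0 0 0;-1 0 0 0 0 0 0;-1 0 0 0 0 0 0'; python3 -c "
from h import *
goal(db(-105,0),.081,T0*57.2958);tool_db()
p,d,m=snap('wrist','w6.png')"
```

```text
clock: 16.93
tool_pos: [0.5025, -0.0009, 0.0858]
eef_rot: [-0.132, 0.991, -0.001, -0.001]
contact_force: [0.1, -0.5, -0.8]
opening: 0.003
finger_force: 0.0
turn rz rad 0.002 | shift mm x 0.6 y -0.1 z 4.8 | tilt [-0.001 -0.002] t 16.9
db [-104.9   -0.6] z 85.8
```

View pics/w6.png

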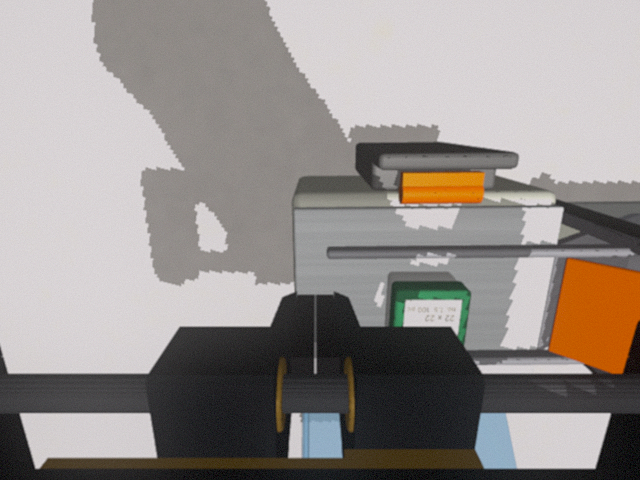

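The green box is flat and square between the rails at (430,310), ready to push. In the same step I'll retreat and look for the next box.

```bash
python3 -m inch '-1 0 0.012 0.004 0 0 0;-1 0 0.013 0 0 0 0;-1 0 0.013 0 0 0 0;-1 0 0.013 0 0 0 0;-1 0 0.013 0 0 0 0;-1 0 0.013 0 0 0 0;-1 0 0.013 0 0 0 0;-1 0 0.011 0 0 0 0;-1 0 0 0 0 0 0;-1 0 0 0 0 0 0'; python3 -m inch '-1 0 -0.02 0 0 0 0;-1 0 -0.02 0 0 0 0;0 0 -0.005 -0.035 0 0 0;0.5 0 0 -0.04 0 0 0;0.5 0 0 0 0 0 0;0.5 0 0 0 0 0 0'; python3 -c "
from h import *
boxes(); goal([.438,-.268],.1,76)
p,d,m=snap('wrist','w7.png')"
```

```text
clock: 17.82
tool_pos: [0.4767, 0.0962, 0.0822]
eef_rot: [-0.132, 0.991, -0.001, 0.0]
contact_force: [-0.7, 0.7, -0.5]
opening: 0.006
finger_force: 0.0
clock: 18.32
tool_pos: [0.4896, 0.051, 0.1585]
eef_rot: [-0.13, 0.991, -0.001, 0.002]
contact_force: [0.1, -1.0, -0.3]
opening: 0.286
finger_force: 0.0
box 524 -227  ang 44 n 134 [123. 138. 128.]
box 508 -337  ang 8 n 133 [120. 128. 143.]
box 438 -268  ang 75 n 136 [160. 159. 159.]
turn rz rad 0.506 | shift mm x -28.1 y -321.7 z 57.2 | tilt [ 0.001 -0.003] t 18.4
```

View pics/w7.png

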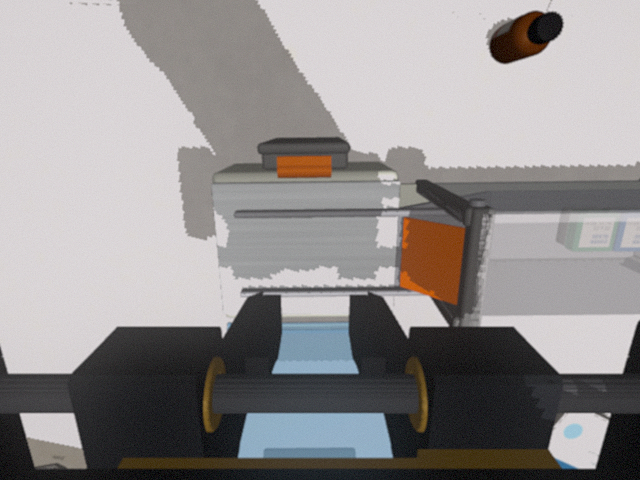

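The green and blue boxes are queued inside at (590,235) and (630,235), and the flap is shut. Next is the clear box.

```bash
python3 -m inch '0.5 0 0 0 0 0 0.101;0.5 0 0 0 0 0 0.101;0.5 0 0 0 0 0 0.101;0.5 0 0 0 0 0 0.101;0.5 0 0 0 0 0 0.102;0.5 -0.003 -0.032 0 0 0 0;0.5 -0.003 -0.032 0 0 0 0;0.5 -0.003 -0.032 0 0 0 0;0.5 -0.003 -0.032 0 0 0 0;0.5 -0.003 -0.032 0 0 0 0;0.5 -0.003 -0.032 0 0 0 0;0.5 -0.003 -0.032 0 0 0 0;0.5 -0.003 -0.032 0 0 0 0;0.5 -0.003 -0.033 0.025 0 0 0;0.5 -0.001 -0.033 0.032 0 0 0;0.5 0 0 0 0 0 0;0.5 0 0 0 0 0 0;0.5 0 0 0 0 0 0'; python3 -c "
from h import *
goal([.438,-.268],.014,76)"
```

```text
clock: 19.92
tool_pos: [0.4385, -0.2629, 0.1026]
eef_rot: [0.12, 0.993, -0.001, -0.001]
contact_force: [-0.1, 1.3, -0.1]
opening: 0.753
finger_force: 0.0
turn rz rad 0.003 | shift mm x -0.8 y -5.0 z 88.6 | tilt [-0.002 -0.001] t 19.9
```

```bash
python3 -m inch '0.5 -0.001 -0.005 0.02 0 0 0;0.5 0 0 0.025 0 0 0;0.5 0 0 0.025 0 0 0;0.5 0 0 0.018 0 0 0;0.5 0 0 0 0 0 0;0.5 0 0 0 0 0 0;0.5 0 0 0 0 0 0'; python3 -c "
from h import *
goal([.438,-.268],.014,76)"
```

```text
clock: 20.5
tool_pos: [0.4396, -0.2686, 0.0166]
eef_rot: [0.12, 0.993, -0.001, 0.001]
contact_force: [0.6, 0.1, 0.4]
opening: 0.753
finger_force: 0.0
turn rz rad 0.004 | shift mm x 1.7 y 0.2 z 2.6 | tilt [ 0.001 -0.003] t 20.5
```

```bash
python3 -m inch '-1 0.001 0 0.003 0 0 0;-1 0 0 0 0 0 0;-1 0 0 0 0 0 0;-1 0 0 0 0 0 0;-1 0 0 0 0 0 0;-1 0 0 0 0 0 0;-1 0 0 0 0 0 0;-1 0 0 0 0 0 0;-1 0 0 0 0 0 0' 25; python3 -m inch '-1 0 0 -0.02 0 0 0;-1 0 0 -0.03 0 0 0;-1 0 0 -0.03 0 0 0;-1 0 0 -0.035 0 0 0;-1 0 0 -0.03 0 0 0;-1 0 0 0 0 0 -0.102;-1 0 0 0 0 0 -0.102;-1 0 0 0 0 0 -0.102;-1 0 0 0 0 0 -0.102;-1 0 0 0 0 0 -0.101;-1 0 0 0 0 0 0;-1 0 0 0 0 0 0'; python3 -c "
from h import *
goal(db(-60,0),.16,T0*57.2958)"
```

```text
clock: 21.25
tool_pos: [0.4377, -0.2692, 0.0126]
eef_rot: [0.121, 0.993, -0.001, 0.0]
contact_force: [-0.8, -0.6, 3.2]
opening: 0.33
finger_force: 25.0
clock: 22.25
tool_pos: [0.4372, -0.2688, 0.157]
eef_rot: [-0.132, 0.991, -0.001, -0.001]
contact_force: [0.5, -0.5, -0.3]
opening: 0.331
finger_force: 25.0
turn rz rad 0.001 | shift mm x -132.2 y 286.6 z -3.0 | tilt [-0.001 -0.002] t 22.2
```

```bash
python3 -m inch '-1 -0.013 0.029 -0.003 0 0 0;-1 -0.013 0.029 0 0 0 0;-1 -0.013 0.029 0 0 0 0;-1 -0.013 0.029 0 0 0 0;-1 -0.013 0.029 0 0 0 0;-1 -0.013 0.029 0 0 0 0;-1 -0.013 0.029 0 0 0 0;-1 -0.013 0.029 0 0 0 0;-1 -0.014 0.028 0 0 0 0;-1 -0.014 0.027 0 0 0 0;-1 0 0 0 0 0 0;-1 0 0 0 0 0 0;-1 0 0 0 0 0 0'; python3 -c "
from h import *
goal(db(-60,0),.081,T0*57.2958)"
```

```text
clock: 23.33
tool_pos: [0.4888, 0.0421, 0.1593]
eef_rot: [-0.132, 0.991, -0.002, -0.001]
contact_force: [-0.0, -0.1, -1.0]
opening: 0.33
finger_force: 25.0
turn rz rad 0.002 | shift mm x -1.5 y -0.3 z 78.3 | tilt [-0.001 -0.004] t 23.3
```

```bash
python3 -m inch '-1 -0.001 0 0.025 0 0 0;-1 0 0 0.025 0 0 0;-1 0 0 0.015 0 0 0;-1 0 0 0.005 0 0 0;-1 0 0 0 0 0 0'; python3 -m inch '-1 0 0 0.004 0 0 0;-1 0 0 0.003 0 0 0;-1 0 0 0 0 0 0'
```

```text
clock: 23.75
tool_pos: [0.4892, 0.0413, 0.0885]
eef_rot: [-0.132, 0.991, -0.002, -0.002]
contact_force: [0.0, -0.2, -0.6]
opening: 0.33
finger_force: 25.0
clock: 24.0
tool_pos: [0.4904, 0.0427, 0.0828]
eef_rot: [-0.133, 0.991, -0.001, 0.0]
contact_force: [0.2, -0.8, -1.4]
opening: 0.338
finger_force: 25.0
```

```bash
python3 -m inch '-1 0 0 0.003 0 0 0;-1 0 0 0 0 0 0;0.3 0 0 0 0 0 0;0.3 0 0 0 0 0 0;0.3 0 0 0 0 0 0;0.3 0 0 0 0 0 0;0.3 0 0 -0.02 0 0 0;0.3 0 0 -0.02 0 0 0;0.3 0 0 -0.005 0 0 0;-1 0 -0.025 0 0 0 0;-1 0 -0.022 0 0 0 0;-1 0 0 0 0 0 0;-1 0 0 0 0 0 0;-1 0 0 0 0 0 0;-1 0 0 0 0 0 0;-1 0 0 0.02 0 0 0;-1 0 0 0.022 0 0 0;-1 0 0 0 0 0 0;-1 0 0 0 0 0 0'; python3 -c "
from h import *
goal(db(-105,0),.081,T0*57.2958);tool_db()
p,d,m=snap('top');w=world(d,m);c,s=np.cos(T0),np.sin(T0);l=(w[...,:2]-O0)*1000@np.array([[c,-s],[s,c]])
k=(abs(l[...,1])<22)&(l[...,0]>-80)&(l[...,0]<-5)&(w[...,2]>.078)&(w[...,2]<.1);print(k.sum(),l[k].mean(0),cv2.minAreaRect(l[k].astype(np.float32)))"
```

```text
clock: 25.58
tool_pos: [0.5017, -0.0014, 0.0822]
eef_rot: [-0.134, 0.991, -0.001, -0.001]
contact_force: [0.2, -0.7, 0.6]
opening: 0.006
finger_force: 0.0
turn rz rad 0.006 | shift mm x -0.4 y 0.1 z 1.2 | tilt [-0.003 -0.003] t 25.6
db [-105.1    0.4] z 82.2
57 [-60.12321634  -6.10418485] ((-60.684059143066406, -0.40048980712890625), (28.63462257385254, 29.630319595336914), 2.4049384593963623)
```

```bash
python3 -m inch '-1 0 0.012 0.001 0 0 0;-1 0 0.013 0 0 0 0;-1 0 0.013 0 0 0 0;-1 0 0.013 0 0 0 0;-1 0 0.013 0 0 0 0;-1 0 0.013 0 0 0 0;-1 0 0.013 0 0 0 0;-1 0 0.011 0 0 0 0;-1 0 0 0 0 0 0;-1 0 0 0 0 0 0'; python3 -m inch '-1 0 -0.02 0 0 0 0;-1 0 -0.02 0 0 0 0;0 0 -0.005 -0.035 0 0 0;0.5 0 0 -0.04 0 0 0;0.5 0 0 0 0 0 0;0.5 0 0 0 0 0 0'; python3 -c "
from h import *
boxes(); goal([.524,-.227],.1,44)
p,d,m=snap('wrist');cv2.imwrite('pics/w8.png',p[150:350,200:,::-1])"
```

```text
clock: 26.47
tool_pos: [0.4763, 0.0957, 0.0823]
eef_rot: [-0.134, 0.991, -0.001, 0.0]
contact_force: [0.8, -0.9, 0.6]
opening: 0.006
finger_force: 0.0
clock: 26.97
tool_pos: [0.4893, 0.0506, 0.1585]
eef_rot: [-0.132, 0.991, -0.001, 0.002]
contact_force: [0.9, -0.2, -0.0]
opening: 0.284
finger_force: 0.0
box 522 -233  ang 76 n 76 [122. 135. 126.]
box 508 -338  ang 5 n 134 [121. 129. 143.]
turn rz rad 1.068 | shift mm x -224.4 y -167.0 z 57.2 | tilt [ 0.001 -0.003] t 27.0
```

View pics/w8.png

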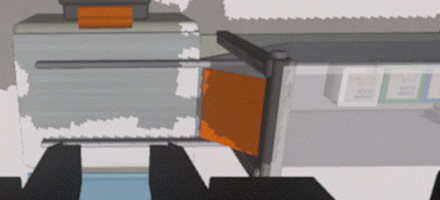

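The clear box is in and the flap is shut. The remaining green box is partly occluded in the top view, or was knocked. I'll take the blue one first.

```bash
python3 -c "
from h import *
goal([.508,-.338],.1,96); boxes()"
```

```text
turn rz rad 0.161 | shift mm x 20.3 y -388.5 z 56.4 | tilt [-0.001 -0.004] t 27.1
box 522 -232  ang 43 n 87 [124. 136. 128.]
box 508 -337  ang 9 n 136 [120. 128. 143.]
```

```bash
python3 -m inch '0.5 0 0 0 0 0 0.08;0.5 0 0 0 0 0 0.08;0.5 0.0015 -0.032 0 0 0 0;0.5 0.0015 -0.032 0 0 0 0;0.5 0.0015 -0.032 0 0 0 0;0.5 0.0015 -0.032 0 0 0 0;0.5 0.0015 -0.032 0 0 0 0;0.5 0.0015 -0.032 0 0 0 0;0.5 0.0015 -0.032 0 0 0 0;0.5 0.0015 -0.032 0 0 0 0;0.5 0.002 -0.033 0 0 0 0;0.5 0.002 -0.033 0 0 0 0;0.5 0.002 -0.033 0.025 0 0 0;0.5 0.002 -0.033 0.03 0 0 0;0.5 0 0 0 0 0 0;0.5 0 0 0 0 0 0;0.5 0 0 0 0 0 0'; python3 -c "
from h import *
boxes();goal([.508,-.338],.014,97)
p,d,m=snap('wrist','w9.png')"
```

```text
clock: 28.53
tool_pos: [0.5089, -0.3326, 0.1034]
eef_rot: [-0.054, 0.999, -0.0, -0.001]
contact_force: [0.7, 1.1, 1.0]
opening: 0.75
finger_force: 0.0
box 524 -227  ang 44 n 131 [127. 141. 132.]
box 503 -339  ang 7 n 87 [92. 94. 99.]
turn rz rad -0.013 | shift mm x 2.4 y -5.7 z 90.3 | tilt [-0.    -0.001] t 28.6
```

View pics/w9.png

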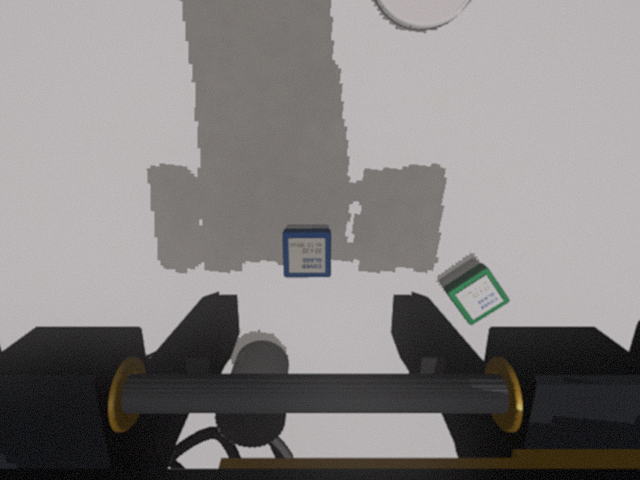

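The blue box is at (307,253), square to the fingers. The green one at (478,293) hasn't moved, and the canister is clear of the fingers.

```bash
python3 -m inch '0.5 0.002 -0.005 0.02 0 0 0;0.5 0 0 0.025 0 0 0;0.5 0 0 0.025 0 0 0;0.5 0 0 0.02 0 0 0;0.5 0 0 0 0 0 0;0.5 0 0 0 0 0 0;-1 0 0 0 0 0 0;-1 0 0 0 0 0 0;-1 0 0 0 0 0 0;-1 0 0 0 0 0 0;-1 0 0 0 0 0 0;-1 0 0 0 0 0 0;-1 0 0 0 0 0 0;-1 0 0 0 0 0 0;-1 0 0 0 0 0 0' 25; python3 -m inch '-1 0 0 -0.02 0 0 0;-1 0 0 -0.03 0 0 0;-1 0 0 -0.03 0 0 0;-1 0 0 -0.035 0 0 0;-1 0 0 -0.03 0 0 0;-1 0 0 0 0 0 -0.08;-1 0 0 0 0 0 -0.08;-1 0 0 0 0 0 0;-1 0 0 0 0 0 0'; python3 -c "
from h import *
goal(db(-60,0),.16,T0*57.2958)"
```

```text
clock: 29.88
tool_pos: [0.5078, -0.3394, 0.0148]
eef_rot: [-0.053, 0.999, -0.001, -0.0]
contact_force: [-1.7, 0.1, 5.3]
opening: 0.334
finger_force: 25.0
clock: 30.63
tool_pos: [0.5072, -0.3392, 0.159]
eef_rot: [-0.132, 0.991, -0.001, -0.001]
contact_force: [0.1, 0.0, -0.8]
opening: 0.33
finger_force: 25.0
turn rz rad 0.001 | shift mm x -82.9 y 372.8 z -1.0 | tilt [-0.001 -0.002] t 30.6
```

```bash
python3 -m inch '-1 -0.007 0.031 0 0 0 0;-1 -0.007 0.031 0 0 0 0;-1 -0.007 0.031 0 0 0 0;-1 -0.007 0.031 0 0 0 0;-1 -0.007 0.031 0 0 0 0;-1 -0.007 0.031 0 0 0 0;-1 -0.007 0.031 0 0 0 0;-1 -0.007 0.031 0 0 0 0;-1 -0.007 0.031 0 0 0 0;-1 -0.007 0.031 0 0 0 0;-1 -0.007 0.031 0 0 0 0;-1 -0.007 0.030 0 0 0 0;-1 0 0 0 0 0 0;-1 0 0 0 0 0 0;-1 0 0 0 0 0 0'; python3 -c "
from h import *
goal(db(-60,0),.081,T0*57.2958)"
```

```text
clock: 31.88
tool_pos: [0.4906, 0.0402, 0.1581]
eef_rot: [-0.132, 0.991, -0.002, -0.001]
contact_force: [0.8, -0.7, -1.4]
opening: 0.329
finger_force: 25.0
turn rz rad 0.003 | shift mm x -0.3 y 2.1 z 77.1 | tilt [-0.001 -0.004] t 31.9
```

```bash
python3 -m inch '-1 0 0.002 0.025 0 0 0;-1 0 0 0.025 0 0 0;-1 0 0 0.015 0 0 0;-1 0 0 0.005 0 0 0;-1 0 0 0.003 0 0 0;-1 0 0 0.003 0 0 0;-1 0 0 0 0 0 0'; python3 -m inch '-1 0 0 0.002 0 0 0;-1 0 0 0 0 0 0;0.3 0 0 0 0 0 0;0.3 0 0 0 0 0 0;0.3 0 0 0 0 0 0;0.3 0 0 0 0 0 0;0.3 0 0 -0.02 0 0 0;0.3 0 0 -0.02 0 0 0;0.3 0 0 -0.005 0 0 0;-1 0 -0.025 0 0 0 0;-1 0 -0.022 0 0 0 0;-1 0 0 0 0 0 0;-1 0 0 0 0 0 0;-1 0 0 0 0 0 0;-1 0 0 0 0 0 0;-1 0 0 0.02 0 0 0;-1 0 0 0.023 0 0 0;-1 0 0 0 0 0 0;-1 0 0 0 0 0 0'; python3 -c "
from h import *
goal(db(-105,0),.081,T0*57.2958);tool_db()
p,d,m=snap('top');w=world(d,m);c,s=np.cos(T0),np.sin(T0);l=(w[...,:2]-O0)*1000@np.array([[c,-s],[s,c]])
k=(abs(l[...,1])<22)&(l[...,0]>-80)&(l[...,0]<-5)&(w[...,2]>.078)&(w[...,2]<.1);print(k.sum(),l[k].mean(0),cv2.minAreaRect(l[k].astype(np.float32)))"
```

```text
clock: 32.47
tool_pos: [0.4907, 0.0421, 0.0827]
eef_rot: [-0.132, 0.991, -0.001, -0.0]
contact_force: [-0.5, 0.0, -0.5]
opening: 0.331
finger_force: 25.0
clock: 34.05
tool_pos: [0.5019, -0.0017, 0.0822]
eef_rot: [-0.134, 0.991, -0.001, -0.001]
contact_force: [-0.8, 0.1, 0.2]
opening: 0.001
finger_force: 0.0
turn rz rad 0.006 | shift mm x -0.3 y 0.5 z 1.2 | tilt [-0.003 -0.003] t 34.0
db [-105.5    0.3] z 82.2
56 [-61.37489929  -7.15062985] ((-61.257301330566406, -1.1517267227172852), (28.69565200805664, 31.13771629333496), 0.26974186301231384)
```

```bash
python3 -m inch '-1 0 0.012 0.001 0 0 -0.005;-1 0 0.013 0 0 0 0;-1 0 0.013 0 0 0 0;-1 0 0.013 0 0 0 0;-1 0 0.013 0 0 0 0;-1 0 0.013 0 0 0 0;-1 0 0.013 0 0 0 0;-1 0 0.012 0 0 0 0;-1 0 0 0 0 0 0;-1 0 0 0 0 0 0'; python3 -m inch '-1 0 -0.02 0 0 0 0;-1 0 -0.02 0 0 0 0;0 0 -0.005 -0.035 0 0 0;0.5 0 0 -0.04 0 0 0;0.5 0 0 0 0 0 0;0.5 0 0 0 0 0 0'; python3 -c "
from h import *
boxes(); goal([.524,-.227],.1,42)
p,d,m=snap('wrist');cv2.imwrite('pics/w10.png',p[150:350,200:,::-1])"
```

```text
clock: 34.93
tool_pos: [0.4759, 0.0963, 0.0824]
eef_rot: [-0.136, 0.991, -0.001, 0.001]
contact_force: [-0.5, -1.1, -0.5]
opening: 0.005
finger_force: 0.0
clock: 35.43
tool_pos: [0.489, 0.0512, 0.1585]
eef_rot: [-0.134, 0.991, -0.001, 0.002]
contact_force: [-1.1, -0.3, -1.0]
opening: 0.282
finger_force: 0.0
turn rz rad 1.108 | shift mm x -230.7 y -159.3 z 57.2 | tilt [ 0.001 -0.003] t 35.5
```

View pics/w10.png

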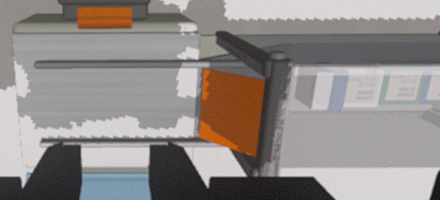

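Four boxes are inside and the flap is shut. The last green box isn't picked up by my detector, so I'll check with color.

```bash
cat >> h.py <<'E'
def green():
    p,d,m=snap('top');w=world(d,m);a=p.astype(int)
    k=(a[...,1]-np.maximum(a[...,0],a[...,2])>12)&(w[...,0]>.3)&(w[...,0]<.62)&(w[...,1]<-.0)&(w[...,1]>-.5)&(w[...,2]<.04)
    n,l,st,c=cv2.connectedComponentsWithStats(cv2.dilate(k.astype(np.uint8),np.ones((5,5))))
    for i in range(1,n):
        q=w[(l==i)&(w[...,2]>.013)&(w[...,2]<.035)]
        if len(q)>8: print('green',len(q),q.mean(0).round(3),cv2.minAreaRect((q[:,:2]*1000).astype(np.float32)),'px',c[i].round())
E
python3 -c "
from h import *
green()"
```

```text
green 48 [ 0.521 -0.236  0.021] ((518.6644897460938, -237.26260375976562), (15.176316261291504, 31.420318603515625), 72.94650268554688) px [366. 230.]
```

```bash
python3 -c "
from h import *
s=get_state();print(s['q'].round(2));goal([.524,-.227],.1,132)"
```

```text
[ 0.15  0.72 -0.57  2.04  0.71  0.58  0.92]
turn rz rad -0.462 | shift mm x 158.8 y -231.7 z 55.9 | tilt [-0.002 -0.004] t 35.6
```

```bash
python3 -m inch '0.5 0 0 0 0 0 -0.115;0.5 0 0 0 0 0 -0.115;0.5 0 0 0 0 0 -0.116;0.5 0 0 0 0 0 -0.116;0.5 0.018 -0.026 0 0 0 0;0.5 0.018 -0.026 0 0 0 0;0.5 0.018 -0.026 0 0 0 0;0.5 0.018 -0.026 0 0 0 0;0.5 0.018 -0.026 0 0 0 0;0.5 0.018 -0.026 0 0 0 0;0.5 0.018 -0.026 0 0 0 0;0.5 0.018 -0.026 0 0 0 0;0.5 0.015 -0.024 0.027 0 0 0;0.5 0 0 0.028 0 0 0;0.5 0 0 0 0 0 0;0.5 0 0 0 0 0 0;0.5 0 0 0 0 0 0'; python3 -c "
from h import *
goal([.524,-.227],.014,132)
p,d,m=snap('wrist');w=world(d,m);a=p.astype(int)
k=(w[...,2]>.015)&(w[...,2]<.032)&(abs(w[...,0]-.524)<.05)&(abs(w[...,1]+.227)<.05)
print(k.sum(),w[k].mean(0).round(4),cv2.minAreaRect((w[k][:,:2]*1000).astype(np.float32)))
cv2.imwrite('pics/w11.png',p[:,:,::-1]);green()"
```

```text
clock: 37.0
tool_pos: [0.5252, -0.2245, 0.1026]
eef_rot: [-0.36, 0.933, -0.0, -0.0]
contact_force: [0.0, 0.4, 0.6]
opening: 0.752
finger_force: 0.0
turn rz rad 0.004 | shift mm x 2.5 y -1.1 z 88.6 | tilt [-0.    -0.001] t 37.0
2353 [ 0.5237 -0.2271  0.0216] ((524.6221923828125, -226.4438934326172), (29.88434410095215, 29.59554672241211), 44.01430892944336)
green 14 [ 0.538 -0.225  0.02 ] ((538.1956787109375, -224.82586669921875), (7.294094085693359, 13.140707969665527), 25.21583366394043) px [360. 224.]
```

Wrist depth confirms it's still there: (524,-227), angle 44.

```bash
python3 -m inch '0.5 0.002 -0.001 0.02 0 0 -0.035;0.5 0 0 0.025 0 0 0;0.5 0 0 0.025 0 0 0;0.5 0 0 0.018 0 0 0;0.5 0 0 0 0 0 0;0.5 0 0 0 0 0 0;-1 0 0 0 0 0 0;-1 0 0 0 0 0 0;-1 0 0 0 0 0 0;-1 0 0 0 0 0 0;-1 0 0 0 0 0 0;-1 0 0 0 0 0 0;-1 0 0 0 0 0 0;-1 0 0 0 0 0 0;-1 0 0 0 0 0 0' 25; python3 -m inch '-1 0 0 -0.02 0 0 0;-1 0 0 -0.03 0 0 0;-1 0 0 -0.03 0 0 0;-1 0 0 -0.035 0 0 0;-1 0 0 -0.03 0 0 0;-1 0 0 0 0 0 0.124;-1 0 0 0 0 0 0.124;-1 0 0 0 0 0 0.124;-1 0 0 0 0 0 0.124;-1 0 0 0 0 0 0;-1 0 0 0 0 0 0'; python3 -c "
from h import *
goal(db(-60,0),.16,T0*57.2958)"
```

```text
clock: 38.35
tool_pos: [0.524, -0.2288, 0.0145]
eef_rot: [-0.375, 0.927, -0.001, -0.001]
contact_force: [-0.8, 0.5, 5.0]
opening: 0.331
finger_force: 25.0
clock: 39.27
tool_pos: [0.5239, -0.2284, 0.159]
eef_rot: [-0.138, 0.99, -0.001, -0.001]
contact_force: [0.5, -0.5, -1.4]
opening: 0.33
finger_force: 25.0
turn rz rad 0.013 | shift mm x -38.0 y 270.1 z -1.0 | tilt [-0.001 -0.003] t 39.3
```

```bash
python3 -m inch '-1 0 0 0 0 0 0.013;-1 -0.004 0.03 0 0 0 0;-1 -0.004 0.03 0 0 0 0;-1 -0.004 0.03 0 0 0 0;-1 -0.004 0.03 0 0 0 0;-1 -0.004 0.03 0 0 0 0;-1 -0.004 0.03 0 0 0 0;-1 -0.004 0.03 0 0 0 0;-1 -0.005 0.03 0 0 0 0;-1 -0.005 0.03 0 0 0 0;-1 0 0 0 0 0 0;-1 0 0 0 0 0 0;-1 0 0 0 0 0 0'; python3 -c "
from h import *
goal(db(-60,0),.081,T0*57.2958)"
```

```text
clock: 40.35
tool_pos: [0.4913, 0.0416, 0.1583]
eef_rot: [-0.13, 0.991, -0.002, -0.001]
contact_force: [-0.4, 0.5, -0.3]
opening: 0.332
finger_force: 25.0
turn rz rad -0.002 | shift mm x 0.8 y 0.9 z 77.3 | tilt [-0.001 -0.003] t 40.4
```

```bash
python3 -m inch '-1 0.001 0.001 0.025 0 0 0;-1 0 0 0.025 0 0 0;-1 0 0 0.015 0 0 0;-1 0 0 0.005 0 0 0;-1 0 0 0.003 0 0 0;-1 0 0 0.003 0 0 0;-1 0 0 0 0 0 0'; python3 -m inch '-1 0 0 0.002 0 0 0;-1 0 0 0 0 0 0;0.3 0 0 0 0 0 0;0.3 0 0 0 0 0 0;0.3 0 0 0 0 0 0;0.3 0 0 0 0 0 0;0.3 0 0 -0.02 0 0 0;0.3 0 0 -0.02 0 0 0;0.3 0 0 -0.005 0 0 0;-1 0 -0.025 0 0 0 0;-1 0 -0.022 0 0 0 0;-1 0 0 0 0 0 0;-1 0 0 0 0 0 0;-1 0 0 0 0 0 0;-1 0 0 0 0 0 0;-1 0 0 0.02 0 0 0;-1 0 0 0.023 0 0 0;-1 0 0 0 0 0 0;-1 0 0 0 0 0 0'; python3 -c "
from h import *
goal(db(-105,0),.081,T0*57.2958);tool_db()
p,d,m=snap('top');w=world(d,m);c,s=np.cos(T0),np.sin(T0);l=(w[...,:2]-O0)*1000@np.array([[c,-s],[s,c]])
k=(abs(l[...,1])<22)&(l[...,0]>-80)&(l[...,0]<-5)&(w[...,2]>.078)&(w[...,2]<.1);print(k.sum(),l[k].mean(0),cv2.minAreaRect(l[k].astype(np.float32)))"
```

```text
clock: 40.93
tool_pos: [0.4905, 0.0424, 0.0827]
eef_rot: [-0.129, 0.992, -0.001, 0.0]
contact_force: [0.2, 0.2, -0.8]
opening: 0.334
finger_force: 25.0
clock: 42.52
tool_pos: [0.5013, -0.0016, 0.0822]
eef_rot: [-0.131, 0.991, -0.001, -0.001]
contact_force: [0.7, -0.2, 0.7]
opening: 0.005
finger_force: 0.0
turn rz rad -0.001 | shift mm x -0.8 y 0.3 z 1.2 | tilt [-0.003 -0.003] t 42.5
db [-105.3    0.8] z 82.2
58 [-60.79416891  -9.08119919] ((-60.75172805786133, -2.239241600036621), (30.230743408203125, 27.739871978759766), 89.76795959472656)
```

```bash
python3 -m inch '-1 0 0.012 0.001 0 0 0;-1 0 0.013 0 0 0 0;-1 0 0.013 0 0 0 0;-1 0 0.013 0 0 0 0;-1 0 0.013 0 0 0 0;-1 0 0.013 0 0 0 0;-1 0 0.013 0 0 0 0;-1 0 0.012 0 0 0 0;-1 0 0 0 0 0 0;-1 0 0 0 0 0 0'; python3 -m inch '-1 0 -0.02 0 0 0 0;-1 0 -0.02 0 0 0 0;-1 0 -0.005 -0.035 0 0 0;-1 0 0 -0.04 0 0 0;-1 0 0 0 0 0 0;-1 0 0 0 0 0 0'; python3 -c "
from h import *
p,d,m=snap('wrist');w=world(d,m);cv2.imwrite('pics/w12.png',p[:,:,::-1])
a=p.astype(int);c,s=np.cos(T0),np.sin(T0);l=(w[...,:2]-O0)*1000@np.array([[c,-s],[s,c]])
k=(a[...,0]-a[...,2]>60)&(l[...,0]>-10)&(l[...,0]<40)&(abs(l[...,1])<24)&(w[...,2]>.06)
x,z=l[k][:,0],w[k][:,2]*1000;print('flap slope',np.polyfit(x,z,1),x.min(),z.min())
p,d,m=snap('top');w=world(d,m);l=(w[...,:2]-O0)*1000@np.array([[c,-s],[s,c]])
k=(l[...,0]>-112)&(l[...,0]<-2)&(l[...,1]<-45)&(l[...,1]>-170)&(w[...,2]>.04)
q=np.c_[l[k],w[k][:,2]*1000];b=np.round(q[:,1]/8)*8
for v in np.unique(b):print(v,(b==v).sum(),q[b==v][:,2].max().round(),np.median(q[b==v][:,2]).round())
boxes();green()"
```

```text
clock: 43.4
tool_pos: [0.4764, 0.0966, 0.0824]
eef_rot: [-0.13, 0.991, -0.001, 0.001]
contact_force: [0.3, -0.3, -1.4]
opening: 0.004
finger_force: 0.0
clock: 43.9
tool_pos: [0.4891, 0.0514, 0.1585]
eef_rot: [-0.128, 0.992, -0.001, 0.002]
contact_force: [0.4, -0.3, -0.5]
opening: -0.0
finger_force: 0.0
flap slope [ 1.00308432 66.19974946] 2.2120079122291245 67.58208535580172
-56.0 3 496.0 492.0
-48.0 22 504.0 495.0
```

View pics/w12.png

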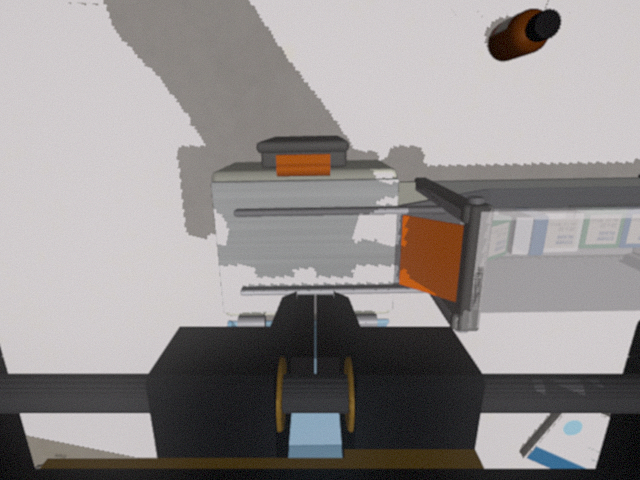

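All five boxes are inside and the flap is fully shut: slope 45°, lower edge at x=2 mm. Now the cover: I'll estimate its angle and check the clearance behind it.

Run:
```python
from h import *
z=np.load('top0.npz');w=z['w'];p=z['p'].astype(int);c,s=np.cos(T0),np.sin(T0);l=(w[...,:2]-O0)*1000@np.array([[c,-s],[s,c]])
k=(l[...,0]>-105)&(l[...,0]<-10)&(l[...,1]<-60)&(l[...,1]>-170)&(p[...,2]-p[...,0]>15)
q=np.c_[l[k],w[k][:,2]*1000]
b=np.round(q[:,1]/6)*6
for v in np.unique(b):print(int(v),(b==v).sum(),np.percentile(q[b==v][:,2],[10,50,90]).round())
m=(q[:,1]>-118)&(q[:,1]<-80);f=np.polyfit(q[m,1],q[m,2],1);print(f,np.pi+np.arctan(f[0]))
for x0 in(.64,.67,.70,.73,.76):
    k=(abs(w[...,0]-x0)<.015)&(w[...,1]>-.12)&(w[...,1]<.15);print(x0,np.percentile(w[k][:,2],[5,50,95]).round(3))
goal(db(-57,-180),.24,T0*57.2958)
```

```text
-138 9 [110. 112. 113.]
-132 59 [112. 116. 119.]
-126 111 [ 95. 102. 125.]
-120 165 [ 91.  98. 129.]
-114 115 [85. 91. 95.]
-108 117 [79. 84. 89.]
-102 111 [75. 79. 84.]
-96 109 [70. 74. 78.]
-90 114 [63. 68. 72.]
-84 105 [57. 62. 66.]
-78 107 [52. 57. 63.]
-72 106 [46. 51. 57.]
-66 68 [46. 50. 54.]
-60 29 [53. 55. 58.]
[ -1.00011339 -22.38943674] 2.356137799681868
0.64 [-0.007 -0.001  0.007]
0.67 [-0.006 -0.001  0.004]
0.7 [-0.006 -0.001  0.004]
0.73 [-0.006 -0.001  0.004]
0.76 [-0.004  0.021  0.133]
turn rz rad -0.003 | shift mm x -180.8 y -7.2 z -84.4 | tilt [-0.002 -0.004] t 44.1
```

```bash
python3 -m inch '-1 0 0 -0.028 0 0 0;-1 0 0 -0.028 0 0 0;-1 0 0 -0.028 0 0 0;-1 -0.024 -0.001 0 0 0 0;-1 -0.024 -0.001 0 0 0 0;-1 -0.024 -0.001 0 0 0 0;-1 -0.024 -0.001 0 0 0 0;-1 -0.024 -0.001 0 0 0 0;-1 -0.024 -0.001 0 0 0 0;-1 -0.024 -0.001 0 0 0 0;-1 0 0 0 0 0 0;-1 0 0 0 0 0 0;-1 0 0 0 0 0 0'; python3 -c "
from h import *
tool_db();goal(db(-57,-168),.110,T0*57.2958)"
```

```text
clock: 45.18
tool_pos: [0.6504, 0.0893, 0.239]
eef_rot: [-0.13, 0.991, -0.002, -0.002]
contact_force: [0.1, -0.0, 0.2]
opening: 0.006
finger_force: 0.0
db [ -56.3 -166.8] z 239.0
turn rz rad -0.002 | shift mm x -1.2 y -0.7 z 129.0 | tilt [-0.003 -0.004] t 45.2
```

```bash
python3 -m inch '-1 -0.001 -0.001 0.025 0 0 0;-1 0 0 0.025 0 0 0;-1 0 0 0.025 0 0 0;-1 0 0 0.025 0 0 0;-1 0 0 0.02 0 0 0;-1 0 0 0.008 0 0 0;-1 0 0 0 0 0 0;-1 0 0 0 0 0 0;-1 0 0 0 0 0 0'; python3 -c "
from h import *
tool_db()"
```

```text
clock: 45.93
tool_pos: [0.6536, 0.0886, 0.114]
eef_rot: [-0.13, 0.992, -0.001, 0.001]
contact_force: [-0.4, 0.1, 0.4]
opening: 0.007
finger_force: 0.0
db [ -57.7 -169.7] z 114.0
```

```bash
python3 -m inch '-1 0.012 0 0.008 0 0 0;-1 0.012 0 0 0 0 0;-1 0.0075 0 -0.0085 0 0 0;-1 0.0075 0 -0.0085 0 0 0;-1 0.0095 0 -0.008 0 0 0;-1 0.0095 0 -0.008 0 0 0;-1 0.0125 0 -0.005 0 0 0;-1 0.0125 0 -0.005 0 0 0;-1 0 0 0 0 0 0'; python3 -c "
from h import *
tool_db()
p,d,m=snap('scene');cv2.imwrite('pics/s13.png',p[:,:,::-1])
p,d,m=snap('wrist');a=p.astype(int);w=world(d,m);c,s=np.cos(T0),np.sin(T0);l=(w[...,:2]-O0)*1000@np.array([[c,-s],[s,c]])
k=(a[...,2]-a[...,0]>12)&(l[...,0]>-112)&(l[...,0]<0)&(w[...,2]>.05)&(abs(l[...,1])<160);q=np.c_[l[k],w[k][:,2]*1000];print(k.sum(),q.min(0),q.max(0),np.median(q,0))"
```

```text
clock: 46.68
tool_pos: [0.5727, 0.067, 0.1504]
eef_rot: [-0.13, 0.992, -0.002, 0.002]
contact_force: [-0.2, 0.2, -0.3]
opening: 0.003
finger_force: 0.0
db [-57.6 -86. ] z 150.4
28688 [-110.94361204  -80.48364182   66.92915268] [ -0.83940695  -8.70773167 283.77710719] [-57.33544286 -57.63515742 162.11423436]
```

The cover is now upright, with its outer plane at y≈-80. Continuing over.

```bash
python3 -m inch '-1 0.0135 0 -0.003 0 0 0;-1 0.0135 0 -0.002 0 0 0;-1 0.0115 0 0.001 0 0 0;-1 0.0115 0 0.001 0 0 0;-1 0.0105 0 0.005 0 0 0;-1 0.0105 0 0.005 0 0 0;-1 0.0085 0 0.0075 0 0 0;-1 0.0085 0 0.0075 0 0 0;-1 0.0035 0 0.0045 0 0 0;-1 0 0 0 0 0 0;-1 0 0 0 0 0 0'
cat >> h.py <<'E'
def cov():
    p,d,m=snap('top');w=world(d,m);c,s=np.cos(T0),np.sin(T0);l=(w[...,:2]-O0)*1000@np.array([[c,-s],[s,c]])
    k=(l[...,0]>-108)&(l[...,0]<-6)&(l[...,1]>-150)&(l[...,1]<60)&(w[...,2]>.05)&(w[...,2]<.18)
    q=np.c_[l[k],w[k][:,2]*1000];b=np.round(q[:,1]/12)*12
    for v in np.unique(b):print(int(v),(b==v).sum(),np.percentile(q[b==v][:,2],[10,50,90]).round())
E
python3 -c "
from h import *
tool_db();cov()"
```

```text
clock: 47.7
tool_pos: [0.4849, 0.0437, 0.1209]
eef_rot: [-0.13, 0.992, -0.001, -0.0]
contact_force: [-0.6, -0.4, 0.7]
opening: 0.006
finger_force: 0.0
db [-57.2   4.8] z 120.9
-36 6 [ 96.  98. 101.]
-24 17 [ 97.  99. 102.]
-12 27 [ 99. 101. 105.]
0 1 [107. 107. 107.]
12 28 [104. 106. 110.]
24 87 [106. 111. 115.]
36 145 [106. 112. 116.]
48 189 [ 57.  87. 103.]
60 32 [68. 78. 83.]
```

```bash
python3 -m inch '-1 0 0 -0.02 0 0 0;-1 0.016 0 0 0 0 0;-1 0.015 0 0 0 0 0;-1 0 0 0 0 0 0;-1 0 0 0.01 0 0 0;-1 0 0 0.005 0 0 0;-1 0 0 0.005 0 0 0;-1 0 0 0.004 0 0 0;-1 0 0 0 0 0 0;-1 0 0 0 0 0 0'; python3 -c "
from h import *
tool_db()"; python3 -m inch '-1 0 0 0.003 0 0 0;-1 0 0 0 0 0 0';python3 -m inch '-1 0 0 0.003 0 0 0;-1 0 0 0 0 0 0'
```

```text
clock: 48.58
tool_pos: [0.4548, 0.0358, 0.1168]
eef_rot: [-0.13, 0.992, -0.001, -0.0]
contact_force: [0.5, 0.9, -0.7]
opening: 0.002
finger_force: 0.0
db [-57.1  35.9] z 116.8
clock: 48.75
tool_pos: [0.4545, 0.0355, 0.1137]
eef_rot: [-0.13, 0.992, -0.001, -0.0]
contact_force: [0.5, 0.2, -0.3]
opening: 0.0
finger_force: 0.0
clock: 48.92
tool_pos: [0.4546, 0.0355, 0.1107]
eef_rot: [-0.13, 0.992, -0.001, -0.0]
contact_force: [-0.5, -0.4, -0.0]
opening: 0.005
finger_force: 0.0
```

```bash
python3 -m inch '-1 0 0 0.002 0 0 0;-1 0 0 0 0 0 0';python3 -m inch '-1 0 0 0.002 0 0 0;-1 0 0 0 0 0 0'; python3 -c "
from h import *
cov()"
```

```text
clock: 49.08
tool_pos: [0.4546, 0.0354, 0.1101]
eef_rot: [-0.13, 0.992, -0.002, 0.0]
contact_force: [-3.5, -0.8, 14.5]
opening: 0.009
finger_force: 7.4
clock: 49.25
tool_pos: [0.4545, 0.0354, 0.1096]
eef_rot: [-0.13, 0.992, -0.002, 0.001]
contact_force: [-6.0, -2.3, 35.8]
opening: 0.003
finger_force: 17.3
0 5 [91. 95. 97.]
12 19 [90. 94. 98.]
24 27 [89. 93. 97.]
48 43 [53. 63. 93.]
60 14 [ 68. 178. 179.]
```

The bar hit a hard stop at 99 mm, so the cover should be latched. I'll lift off and verify it stays flat.

```bash
python3 -m inch '-1 0 0 -0.01 0 0 0;-1 0 0 -0.03 0 0 0;-1 0 0 -0.03 0 0 0;-1 0 0 -0.04 0 0 0;-1 0 -0.04 -0.03 0 0 0;-1 0 -0.04 0 0 0 0;-1 0 -0.04 0 0 0 0;-1 0 -0.04 0 0 0 0;-1 0 -0.04 0 0 0 0;-1 0 0 0 0 0 0;-1 0 0 0 0 0 0;-1 0 0 0 0 0 0'; python3 -c "
from h import *
tool_db();cov();boxes();green()
z=np.load('top0.npz');w0=z['w'];p,d,m=snap('top');w=world(d,m)
for u,v in((227,323),(410,195),(397,295)):
    a=[(x[v-15:v+16,u-15:u+16][...,2]) for x in(w0,w)]; print([ (np.argwhere((b>.008)).mean(0).round(1).tolist(),(b>.008).sum()) for b in a])
"
```

```text
clock: 50.3
tool_pos: [0.5039, -0.1505, 0.2423]
eef_rot: [-0.13, 0.992, -0.001, -0.0]
contact_force: [-0.8, 0.6, -0.1]
opening: 0.003
finger_force: 0.0
db [-249.7   37.1] z 242.3
-48 95 [91. 94. 98.]
-36 195 [91. 95. 97.]
-24 198 [91. 95. 98.]
-12 198 [91. 95. 98.]
0 206 [91. 94. 98.]
12 199 [91. 94. 98.]
24 196 [91. 95. 99.]
36 195 [ 92.  96. 100.]
48 283 [58. 86. 97.]
60 46 [65. 76. 81.]
[([15.2, 14.2], np.int64(102)), ([14.8, 14.7], np.int64(105))]
[([11.2, 15.1], np.int64(338)), ([16.2, 13.8], np.int64(853))]
[([14.3, 15.2], np.int64(442)), ([15.3, 15.4], np.int64(933))]
```

```bash
python3 -c "
from plant import r
print(r.finish_job())"
```

```text
the job is handed in; nothing more can be done
None
```

All five coverslip boxes are in the dry storage box with the flap shut behind them, the cover is latched flat over the deck, and the job was handed in at about 50 s; the arm never went near the canister, dish or bottle, though it hid the first two in the last position check.

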